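Swing two hold-down arms over a board's jacks on a solder pallet

TASK

The circuit board in the solder pallet is ready for the wave, but the hold-down arms on its left and right sides, as the robot sees it, are still swung out. With a fingertip, gently push each of these two arms round on its post until its rubber foot stands over the middle of the metal jack that it has to hold down, and take your hand away. Leave the third arm at the far side as it is, already over the black relay; do not grip or lift anything, do not shift the pallet, and leave the other things on the bench alone.

Things in the scene. Friction and masses are not known exactly. Their poses are not given: they have to be found in the camera images.
- pallet: Solder pallet lying loose on the bench, about 1.5 kg: dark composite plate 230 (x) x 320 (y) x 12 mm, a 10 mm high aluminium rail round its edge (top at 22 mm), a pocket for the board. Origin: centre of its underside; x, y along its sides, z up. Three steel hold-down arms turn on upright posts at (-20, 122) left, (10, -122) right and (92, 5) mm far, in this frame.
- board: Blue circuit board 150 (x) x 190 (y) x 2 mm, loose in the pallet's pocket, underside 8 mm above the bench. Origin: centre of its underside, axes as the pallet's. Nothing on it rises more than 24 mm above the bench. Two equal metal jacks, 22 x 16 x 13.5 mm, in its left and right halves; one black relay, 20 x 16 x 13.5 mm, near the far side.
- left_jack (a point): Centre of the top of the metal jack in the board's left (+y) half, 23.5 mm above the bench. It is the jack on the circle that the left arm's foot describes.
- right_jack (a point): Centre of the top of the metal jack in the board's right (-y) half, 23.5 mm above the bench. It is the jack on the circle that the right arm's foot describes.
- relay (a point): Centre of the top of the black relay, 23.5 mm above the bench. The far arm's foot already stands over it.
- holddown_left: Left hold-down arm: level steel bar 8 mm wide, 14 mm tall, underside 32 mm above the bench. Origin on its vertical post axis, at the bar's underside; x axis along the bar to the foot 70 mm away. Round ends: 18 mm across at the post (nut up to 51 mm), 14 mm at the foot (screw up to 52 mm). Turns right round; friction holds it (1 N at the foot moves it). Starts 80 to 180 degrees from its jack.
- holddown_right: Right hold-down arm: the same as the left one in all sizes and behaviour, on the right (-y) side of the pallet. Both start swung out over the pallet's side edge, either way round; there are no stops.
- holddown_far: Far hold-down arm: the same bar but 55 mm from post axis to foot, on the far (+x) side of the pallet, already in place over the relay. To be left alone.
- left_foot (a point): Centre of the underside of the left arm's rubber foot (10 mm across), 26 mm above the bench, 70 mm from its post axis; it passes 2.5 mm above the jack.
- right_foot (a point): The same point of the right arm's foot.
- far_foot (a point): The same point of the far arm's foot, 55 mm from its post axis.
- spare_jack: Bystander: a loose metal jack 22 x 16 x 13.5 mm on the bench beside the pallet's left edge. Origin: centre of its underside.
- tweezers: Bystander: steel tweezers about 125 mm long, 8 mm high, lying beside the pallet's right edge. Origin: their middle, at the bench.
- flux_bottle: Bystander: white bottle 34 mm across, 75 mm tall. Origin: centre of its underside.
- solder_reel: Bystander: metal reel 62 mm across, 50 mm tall, standing on its end. Origin: centre of its underside.
- tip_cleaner: Bystander: steel bowl 68 mm across, 38 mm tall. Origin: centre of its underside.
- parts_tray: Bystander: black open tray with compartments, 100 x 140 x 25 mm. Origin: centre of its underside.
- screwdriver: Bystander: screwdriver 150 mm long lying on the bench just beyond the pallet's far edge. Origin: near its middle, at the bench.

How it is judged:
At the end, for the whole second after the job is handed in: The left and right arms' feet each stand within 8 mm of the middle of their jack, seen from above, the far arm's foot still within 8 mm of the middle of the relay, all at rest; the board lies in its pocket and the pallet on the bench within 20 mm of where it was (horizontal distance between left_foot and left_jack below 0.008 m and horizontal distance between right_foot and right_jack below 0.008 m and horizontal distance between far_foot and relay below 0.008 m and angular speed of each of holddown_left, holddown_right below 0.1 rad/s and z of board in the frame of pallet below 0.01 m and height (world z) of pallet below 0.003 m and distance of pallet from where it was at the start of the episode below 0.02 m); the robot touches nothing.
It fails at once if a hold-down arm was gripped or pushed roughly (over 15 N) (contact force between the fingers and holddown_left above 15 N or contact force between the fingers and holddown_right above 15 N).
It fails at once if the third, far arm was moved (horizontal distance between far_foot and relay above 0.008 m).
It fails at once if the board was lifted out of its pocket (z of board in the frame of pallet above 0.013 m).
It fails at once if the pallet was lifted, tipped or shoved away (20 mm) (height (world z) of pallet above 0.008 m or angle between pallet's own z axis and vertical above 0.08 rad or distance of pallet from where it was at the start of the episode above 0.02 m).
It fails at once if another thing on the bench was moved more than 15 mm (distance of any of spare_jack, tweezers, flux_bottle, solder_reel, tip_cleaner, parts_tray, screwdriver from where it was at the start of the episode above 0.015 m).
It also fails if it takes over 61 s, if anything falls off the work surface, if the arm or the gripper's body presses on something with over 40 N, if the wrist force passes 120 N, or if a joint passes its speed limit or range.

ROBOT

A 6-joint arm with a two-finger parallel gripper is mounted at the origin on the work surface. World frame = base frame: x ahead of the robot, y to its left, z up, the work surface at z = 0. Lengths are in m, angles in rad, forces in N, time in s.
With the tool pointing down it reaches from about 0.225 to 0.875 m from the base axis. Payload 3.4 kg.
Tool frame: the origin (TCP) lies midway between the tips of the shut fingers; the grasp point (between the pads) lies 19 mm behind it (manip.grasp_offset is the distance from the TCP to the grasp point, in m); x points along the fingers, y is the direction in which the jaws open and shut, and the axes are right-handed (so a half turn about x gives the same grasp; the last joint's range is limited). The gripper opens to 85 mm and grips with 20 to 120 N. Pads are 22 mm wide; open, the fingers measure 114 mm over their backs; the gripper's body (76 mm by 85 mm) begins 54 mm behind the grasp point. The pads swing forward as they close: fully open they stand 13 mm farther back than shut.
Start: joints at [-0.121, 0.276, 1.505, -0, 1.361, -0.121], TCP at [0.575, -0, 0.231] pointing down, gripper open.
Joint ranges: [-2.89, 2.89], [-0.75, 2.08], [0.22, 2.7], [-1.18, 4.32], [0.11, 2.71], [-2.7, 2.7]. Speed limits (rad/s): [2.57, 2.57, 3.14, 3.14, 3.14, 3.14].

INTERFACE

Orientations are given as a unit quaternion [w, x, y, z].
In Python, from rig import manip gives the robot as it stands.
- The arm moves only by the shell command python3 -m creep 'ROWS' [OPENING] [FORCE]. ROWS is a JSON object of lists of equal length, an entry for each row: "delta_pos": the shift along the tool's x, y, z in cm, a list of three; "dr": the turn, a rotation vector about the tool's x, y, z in rad, a list of three. In form: {"delta_pos": [[dx, dy, dz], ...], "dr": [[rx, ry, rz], ...]}. A call has 1 to 10 rows; each row is the pose to reach, as a shift and turn from the pose commanded when the call began, along the tool's axes at that moment; what a row does not reach only later rows make up. A row lasts 1/10 s, in which the tool goes at most 50 mm and 8.59 degrees, less where a joint would pass 70% of its speed; a pose out of reach is approached as far as the arm can. A call with a gripper value outside its range is refused whole. OPENING is the opening, from -1 (shut) to 1 (fully open), set as the call begins (- or left out, the last holds). The fingers move at their own pace and stop on an object; FORCE is the grip in N (left out, the last holds). Time passes only in rows, so rows that repeat a pose let the fingers close. It gives the time, the measured TCP pose, the force and the opening at its end, in the units of the state.
- manip.get_state(): the state, without advancing time (a new reading comes with each control period).
- manip.get_image(name): name is "scene" or "side" or "wrist"; returns a dict with "pixels" (420x560x3 uint8, blue, green, red), "depth" (420x560 float32, m along the optical axis (not along the pixel's ray), 0 where there is no reading), "intrinsics" (3x3 intrinsics, pixels), "rvec" (rotation vector, rad) and "tvec" (3), from world to camera coordinates, as OpenCV has them. Camera axes: x right, y down, z forward; pixel columns grow to the right and rows downward; lengths in m; the calibration is good to about 2 mm. A picture is of the moment at which its call begins.
- manip.sign_off(): hands the job in, once; it reports no verdict.
The state is a dict: "clock": time; "qpos": joint angles; "qd": joint speeds; "effort": joint torques, N m; "position": TCP position; "ee_rot": TCP orientation; "contact_force": force on the tool from outside, world axes, zero at the start; "moment": the same for the moment, N m; "width": finger opening in m.
Only numpy, scipy, OpenCV 4.12 (cv2) and the standard library are available. Lean on these libraries where they do the work, as an engineer would, in place of code of your own. Each camera call takes 0.05 s, during which the arm holds its last target. There are 200 camera calls.

## Working session

There is one attempt and no reset: what is moved stays moved. The work goes in short steps, Python scripts to look and compute and a shell command to move; the robot and the scene stay as the last step left them, time stands still between calls to the robot, and variables do not carry over. Pictures are saved under pics/ and viewed, about 8 in all and at most 12, crops included, and the job is handed in when it is done.

```bash
ls; mkdir -p pics; cat > h.py <<'E'
import numpy as np, cv2
from rig import manip
def ray(im,uv):
    R,_=cv2.Rodrigues(np.array(im['rvec'],float)); t=np.array(im['tvec'],float).reshape(3)
    d=R.T@np.linalg.solve(np.array(im['intrinsics']),np.array([uv[0],uv[1],1.]))
    return -R.T@t,d
def plane(im,uv,z):
    o,d=ray(im,uv); return o+d*(z-o[2])/d[2]
def world(im):
    R,_=cv2.Rodrigues(np.array(im['rvec'],float)); t=np.array(im['tvec'],float).reshape(3)
    D=im['depth']; v,u=np.mgrid[:D.shape[0],:D.shape[1]]
    P=np.stack([u*D,v*D,D],-1)@np.linalg.inv(np.array(im['intrinsics'])).T
    W=(P-t)@R; W[D==0]=np.nan; return W
def proj(im,p):
    q,_=cv2.projectPoints(np.array(p,float).reshape(-1,3),np.array(im['rvec'],float),np.array(im['tvec'],float),np.array(im['intrinsics'],float),None); return q.reshape(-1,2)
E
python3 - <<'E'
from h import *
import pickle
ims={n:manip.get_image(n) for n in('scene','side','wrist')}
pickle.dump(ims,open('i0.pkl','wb'))
for n in ims:
    cv2.imwrite(f'pics/{n}0.png',ims[n]['pixels']); o,d=ray(ims[n],(280,210)); print(n,o.round(3),d.round(2))
print({k:np.round(v,3) for k,v in manip.get_state().items()})
E
```

```text
pics
scene [1.136 0.544 0.836] [-0.49 -0.51 -0.71]
side [ 0.356 -0.776  0.844] [ 0.21  0.69 -0.69]
wrist [0.575 0.082 0.374] [-0.01 -0.3  -0.95]
{'clock': np.float64(0.15), 'qpos': array([-0.121,  0.276,  1.506,  0.   ,  1.361, -0.121]), 'qd': array([-0.   , -0.003, -0.004,  0.   , -0.001,  0.002]), 'effort': array([ 1.0000e-03, -4.1714e+01, -2.4603e+01, -0.0000e+00,  8.0000e-03,
       -0.0000e+00]), 'position': array([0.575, 0.   , 0.231]), 'ee_rot': array([ 0.5,  0.5,  0.5, -0.5]), 'contact_force': array([-0.695,  0.573, -0.463]), 'moment': array([-0.025,  0.001, -0.019]), 'width': np.float64(0.085)}
```

View pics/scene0.png

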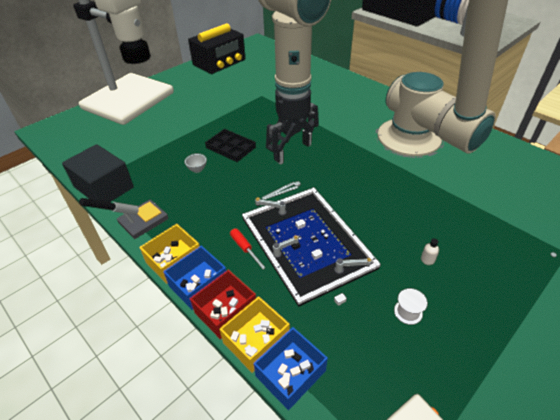

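View pics/wrist0.png

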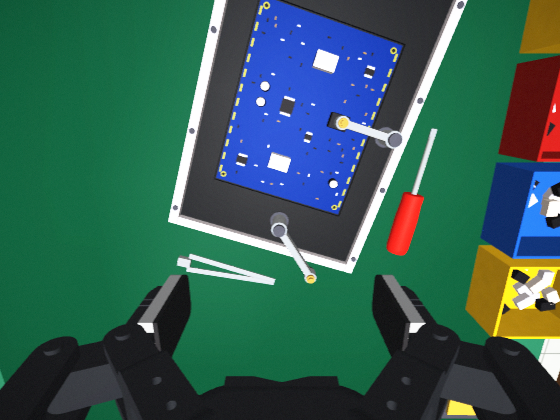

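The wrist view (right = +x, up = +y) shows right jack at about (279,162), left jack (326,61), relay and far foot (343,122), right post (279,222) and right foot (310,278). The left arm is out of view, so next I'll compute the pallet pose and pick a better viewpoint.

```bash
python3 - <<'E'
from h import *
import pickle
ims=pickle.load(open('i0.pkl','rb')); w=ims['wrist']
for n,uv,z in [('rjack',(279,162),.0235),('ljack',(326,61),.0235),('relayfoot',(343,122),.052),('rpost',(279,219),.051),('rfoot',(310,278),.052),('farpost',(394,139),.051),('c1',(174,217),.022),('c2',(350,269),.022)]:
    print(n,plane(w,uv,z).round(4), world(w)[uv[1],uv[0]].round(4))
for n,b in(('scene',(230,170,390,310)),):
    x0,y0,x1,y1=b; cv2.imwrite('pics/scene0c.png',cv2.resize(ims[n]['pixels'][y0:y1,x0:x1],None,fx=5,fy=4.28,interpolation=cv2.INTER_CUBIC)[:600,:800])
print(np.array(w['intrinsics']).round(1))
E
```

```text
rjack [0.5723 0.0279 0.0235] [0.5723 0.028  0.0241]
ljack [0.6195 0.129  0.0235] [0.6194 0.1288 0.0249]
relayfoot [0.6349 0.0712 0.052 ] [0.6348 0.0712 0.0525]
rpost [ 0.5724 -0.029   0.051 ] [ 0.5723 -0.0338  0.0371]
rfoot [ 0.6077 -0.0998  0.052 ] [ 0.6077 -0.1     0.0516]
farpost [0.6866 0.055  0.051 ] [0.6861 0.0551 0.0524]
c1 [ 0.4493 -0.0367  0.022 ] [ 0.4496 -0.0364  0.0229]
c2 [ 0.6597 -0.1042  0.022 ] [ 0.6594 -0.1034  0.0235]
[[317.8   0.  281. ]
 [  0.  317.8 214.4]
 [  0.    0.    1. ]]
```

```bash
python3 -m creep '{"delta_pos":[[-1,0,-3],[-2,0,-6],[-3,0,-10],[-4,0,-14],[-5,0,-18],[-5,0,-18],[-5,0,-18]],"dr":[[0,0,0],[0,0,0],[0,0,0],[0,0,0],[0,0,0],[0,0,0],[0,0,0]]}' -1; python3 - <<'E'
from h import *
import pickle
w=manip.get_image('wrist');pickle.dump(w,open('i1.pkl','wb'));cv2.imwrite('pics/w1.png',w['pixels'])
E
```

```text
clock: 0.85
position: [0.5748, 0.1807, 0.281]
ee_rot: [0.501, 0.499, 0.5, -0.5]
contact_force: [0.5, -0.6, -0.4]
width: 0.0001
```

View pics/w1.png

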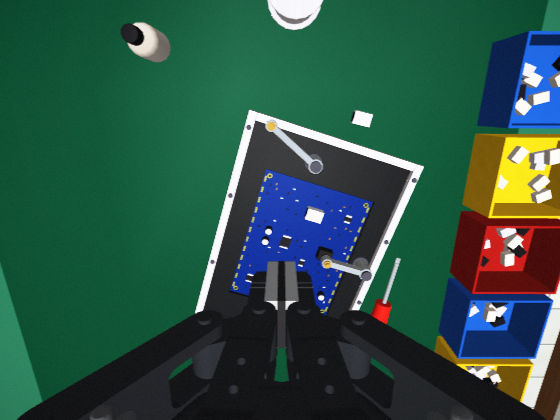

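Here the left post is at (315,166), its foot at (272,126), and the left jack at (315,216). The far arm is intact. Now I'll measure properly with height and colour masks from both wrist views.

```bash
cat > meas.py <<'E'
from h import *
def blob(im,guess,m,r=0.02):
    """centroid pixel of the mask component nearest to the guess"""
    n,l,s,c=cv2.connectedComponentsWithStats(m.astype(np.uint8))
    c2=c[1:]; a=s[1:,4]; d=np.hypot(*(c2-guess).T)+1e3*(a<15)
    i=d.argmin(); return c2[i],a[i],d[i]
def meas(im,items):
    p=im['pixels'].astype(int); hsv=cv2.cvtColor(im['pixels'],cv2.COLOR_BGR2HSV); W=world(im); Z=W[...,2]
    white=(hsv[...,1]<70)&(hsv[...,2]>150)&(Z>.015)&(Z<.030)
    brass=(hsv[...,0]>12)&(hsv[...,0]<35)&(hsv[...,1]>70)&(hsv[...,2]>110)&(Z>.040)&(Z<.06)
    nut=(Z>.0485)&(Z<.056)&~brass
    for n,k,g,z in items:
        m=dict(j=white,f=brass,p=nut)[k]
        c,a,d=blob(im,np.array(g),m); l=cv2.connectedComponents(m.astype(np.uint8))[1]
        zz=np.nanmedian(Z[l==l[tuple(np.argwhere(m)[np.hypot(*(np.argwhere(m)[:,::-1]-c).T).argmin()])]])
        print(n,c.round(1),'area',a,'d %.1f'%d,'z %.4f'%zz,'->',plane(im,c,z).round(4))
E
python3 - <<'E'
from meas import *
import pickle
meas(pickle.load(open('i0.pkl','rb'))['wrist'],[('rjack','j',(279,162),.0235),('ljack','j',(326,61),.0235),('rpost','p',(279,222),.051),('rfoot','f',(310,278),.052),('farpost','p',(394,139),.051),('farfoot','f',(343,122),.052)])
print()
meas(pickle.load(open('i1.pkl','rb')),[('ljack','j',(315,216),.0235),('lpost','p',(315,166),.051),('lfoot','f',(272,126),.052),('farpost','p',(366,268),.051),('farfoot','f',(327,263),.052)])
E
```

```text
rjack [279.1 162.1] area 312 d 0.2 z 0.0244 -> [0.5724 0.0278 0.0235]
ljack [325.5  60.7] area 402 d 0.6 z 0.0245 -> [0.6191 0.1293 0.0235]
rpost [279.2 230.6] area 126 d 8.6 z 0.0516 -> [ 0.5726 -0.0423  0.051 ]
rfoot [310.4 278.6] area 58 d 0.7 z 0.0503 -> [ 0.6082 -0.1006  0.052 ]
farpost [395.4 139.6] area 162 d 1.6 z 0.0518 -> [0.6881 0.0544 0.051 ]
farfoot [342.7 122.6] area 83 d 0.7 z 0.0506 -> [0.6347 0.0707 0.052 ]

ljack [314.2 215.5] area 199 d 1.0 z 0.0245 -> [0.6192 0.1295 0.0235]
lpost [316.  166.5] area 109 d 1.1 z 0.0520 -> [0.6162 0.1996 0.051 ]
lfoot [270.8 125.8] area 62 d 1.2 z 0.0501 -> [0.5633 0.2457 0.052 ]
farpost [366.4 275.6] area 86 d 7.6 z 0.0517 -> [0.688  0.0552 0.051 ]
farfoot [326.9 264.1] area 43 d 1.1 z 0.0505 -> [0.6349 0.0724 0.052 ]
```

The geometry agrees with the given sizes. Post to foot and post to jack come out at 68–70 mm, post to post at 245.8 mm, far arm 56 mm. Plan: shut fingers, push with the pad side face (half width 11 mm) at radius 45 mm, turning the tool with the arm. Left goes CCW 139°→272°, right goes CCW −59°→90°. First I move to the left standoff and down.

```bash
python3 -m creep '{"delta_pos":[[2,0.5,-1.5],[5,1,-3],[8,1.5,-4.5],[11,2,-6],[14,2.7,-7.1],[17,2.7,-7.1],[19,2.7,-7.1],[20,2.7,-7.1],[20,2.7,-7.1],[20,2.7,-7.1]],"dr":[[0.12,0,0],[0.24,0,0],[0.36,0,0],[0.48,0,0],[0.6,0,0],[0.72,0,0],[0.72,0,0],[0.72,0,0],[0.72,0,0],[0.72,0,0]]}' -1; python3 -m creep '{"delta_pos":[[1,0,0],[2,0,0],[3,0,0],[4,0,0],[4.9,0,0],[4.9,0,0],[4.9,0,0]],"dr":[[0,0,0],[0,0,0],[0,0,0],[0,0,0],[0,0,0],[0,0,0],[0,0,0]]}'
python3 - <<'E'
from h import *
w=manip.get_image('wrist');cv2.imwrite('pics/w2.png',w['pixels'])
E
```

```text
clock: 1.9
position: [0.6028, 0.2503, 0.0821]
ee_rot: [0.292, 0.645, 0.291, -0.644]
contact_force: [1.2, -0.1, 0.4]
width: 0.0003
clock: 2.6
position: [0.602, 0.251, 0.0319]
ee_rot: [-0.292, -0.644, -0.292, 0.644]
contact_force: [0.8, -0.5, -0.4]
width: 0.0004
```

View pics/w2.png

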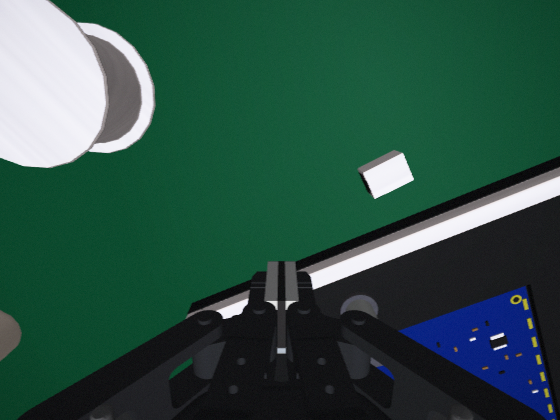

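```bash
cat > rows.py <<'E'
import sys
from h import *
from scipy.spatial.transform import Rotation as Ro
# rows.py side offset_mm phis...  : rows from the present pose, tool axes, cm and rad
post=dict(l=(.6162,.1996),r=(.5726,-.0423))[sys.argv[1]]; s=1 if sys.argv[1]=='l' else -1
off=float(sys.argv[2])/1e3; st=manip.get_state(); q=st['ee_rot']; R0=Ro.from_quat([q[1],q[2],q[3],q[0]]); p0=np.array(st['position'])
P=[];D=[]
for f in map(float,sys.argv[3:]):
    a=np.radians(f); u=np.array([np.cos(a),np.sin(a),0]); v=np.array([-u[1],u[0],0])
    t=np.array([*post,.032])+.045*u-off*v; x=np.array([0,0,-1.]); z=s*v; y=np.cross(z,x)
    R=Ro.from_matrix(np.stack([x,y,z],1))
    P.append((R0.inv().apply(t-p0)*100).round(2).tolist()); D.append((R0.inv()*R).as_rotvec().round(3).tolist())
print(P);print(D); print(np.round(st['position'],4),np.round(st['contact_force'],1))
E
python3 rows.py l 15 138.9; python3 rows.py l 13 142 146 150 154 158 162 166
```

```text
[[0.04, -0.06, 1.47]]
[[-0.003, -0.0, -0.0]]
[0.6023 0.2511 0.0324] [-1.2 -0.3  0.3]
[[0.04, -0.12, 1.91], [0.04, -0.18, 2.24], [0.04, -0.22, 2.56], [0.04, -0.24, 2.89], [0.04, -0.23, 3.21], [0.04, -0.2, 3.54], [0.04, -0.15, 3.86]]
[[-0.057, -0.0, -0.0], [-0.127, -0.0, -0.0], [-0.196, -0.0, -0.0], [-0.266, -0.0, -0.0], [-0.336, -0.0, -0.0], [-0.406, -0.0, -0.0], [-0.476, -0.0, -0.0]]
[0.6023 0.2511 0.0324] [-1.2 -0.3  0.3]
```

The picture shows the fingertip standing behind the left arm, with the post at (360,305) to its right. The rail and spare jack (387,175) are clear. Approaching slowly.

```bash
Z='[0,0,0]'; python3 -m creep '{"delta_pos":[[0,0,0.3],[0,0,0.6],[0,-0.05,0.8],[0,-0.05,1.0],[0,-0.05,1.1],[0,-0.05,1.2],[0,-0.05,1.3],[0,-0.05,1.4],[0,-0.05,1.45],[0,-0.05,1.5]],"dr":[[0,0,0],[0,0,0],[0,0,0],[0,0,0],[0,0,0],[0,0,0],[0,0,0],[0,0,0],[0,0,0],[0,0,0]]}'; python3 rows.py l 15 142 145 148 151 154 157 160 163 166 169
```

```text
clock: 3.65
position: [0.5918, 0.24, 0.0323]
ee_rot: [0.292, 0.644, 0.292, -0.644]
contact_force: [1.1, -0.1, 0.9]
width: 0.0003
[[0.03, -0.08, 0.19], [0.03, -0.14, 0.43], [0.03, -0.18, 0.67], [0.03, -0.22, 0.92], [0.03, -0.24, 1.17], [0.03, -0.24, 1.42], [0.03, -0.24, 1.66], [0.03, -0.22, 1.91], [0.03, -0.19, 2.16], [0.03, -0.14, 2.4]]
[[-0.057, -0.0, -0.0], [-0.109, -0.0, -0.0], [-0.162, -0.0, -0.0], [-0.214, -0.0, -0.0], [-0.266, -0.0, -0.0], [-0.319, -0.0, -0.0], [-0.371, -0.0, -0.0], [-0.423, -0.0, -0.0], [-0.476, -0.0, -0.0], [-0.528, -0.0, -0.0]]
[0.5918 0.24   0.0323] [ 1.1 -0.1  0.9]
```

```bash
python3 -m creep '{"delta_pos":[[0,-0.08,0.19],[0,-0.14,0.43],[0,-0.18,0.67],[0,-0.22,0.92],[0,-0.24,1.17],[0,-0.24,1.42],[0,-0.24,1.66],[0,-0.22,1.91],[0,-0.19,2.16],[0,-0.14,2.4]],"dr":[[-0.057,0,0],[-0.11,0,0],[-0.16,0,0],[-0.215,0,0],[-0.265,0,0],[-0.32,0,0],[-0.37,0,0],[-0.425,0,0],[-0.475,0,0],[-0.53,0,0]]}'; python3 - <<'E'
from h import *
w=manip.get_image('wrist');cv2.imwrite('pics/w3.png',w['pixels'])
for n in('side','scene'):
    im=manip.get_image(n); u,v=proj(im,[.616,.2,.04])[0].astype(int); cv2.imwrite(f'pics/{n}3.png',cv2.resize(im['pixels'][v-50:v+50,u-65:u+65],None,fx=5,fy=5,interpolation=2))
E
python3 rows.py l 15 172 176 180 184 188 192 196 200 204 208
```

```text
clock: 4.65
position: [0.5746, 0.2235, 0.0324]
ee_rot: [0.45, 0.545, 0.451, -0.545]
contact_force: [-0.0, 1.4, 0.6]
width: 0.0
[[0.04, -0.07, 0.25], [0.04, -0.15, 0.57], [0.04, -0.2, 0.9], [0.04, -0.23, 1.23], [0.04, -0.24, 1.56], [0.04, -0.23, 1.89], [0.04, -0.19, 2.22], [0.04, -0.13, 2.54], [0.04, -0.04, 2.86], [0.04, 0.06, 3.18]]
[[-0.052, -0.0, -0.0], [-0.121, -0.0, -0.0], [-0.191, -0.0, -0.0], [-0.261, -0.0, -0.0], [-0.331, -0.0, -0.0], [-0.401, -0.0, -0.0], [-0.47, -0.0, -0.0], [-0.54, -0.0, -0.0], [-0.61, -0.0, -0.0], [-0.68, -0.0, -0.0]]
[0.5749 0.223  0.0324] [ 0.9  0.1 -0.7]
```

View pics/scene3.png

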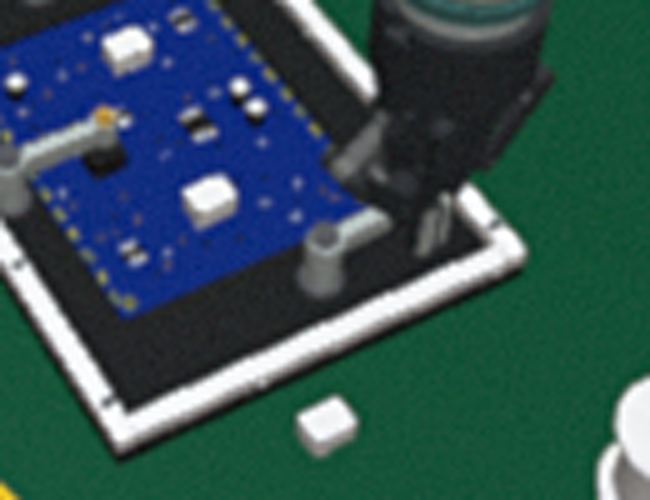

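In the scene crop the left arm now points toward −x, with the finger beside it and behind, so it follows. Continuing.

```bash
python3 -m creep '{"delta_pos":[[0,-0.07,0.25],[0,-0.15,0.57],[0,-0.2,0.9],[0,-0.23,1.23],[0,-0.24,1.56],[0,-0.23,1.89],[0,-0.19,2.22],[0,-0.13,2.54],[0,-0.04,2.86],[0,0.06,3.18]],"dr":[[-0.052,0,0],[-0.12,0,0],[-0.19,0,0],[-0.26,0,0],[-0.33,0,0],[-0.4,0,0],[-0.47,0,0],[-0.54,0,0],[-0.61,0,0],[-0.68,0,0]]}'; python3 rows.py l 15 212 216 220 224 228 232 236 240 244 248
```

```text
clock: 5.8
position: [0.5687, 0.1917, 0.0322]
ee_rot: [0.606, 0.363, 0.607, -0.364]
contact_force: [-1.7, 0.4, 1.3]
width: -0.0003
[[0.02, -0.03, 0.35], [0.02, -0.1, 0.67], [0.02, -0.15, 1.0], [0.02, -0.18, 1.33], [0.02, -0.18, 1.66], [0.02, -0.16, 1.99], [0.02, -0.12, 2.32], [0.01, -0.05, 2.64], [0.01, 0.04, 2.96], [0.01, 0.15, 3.27]]
[[-0.067, -0.001, 0.001], [-0.137, -0.001, 0.001], [-0.207, -0.001, 0.001], [-0.276, -0.001, 0.001], [-0.346, -0.001, 0.001], [-0.416, -0.001, 0.001], [-0.486, -0.001, 0.001], [-0.556, -0.001, 0.001], [-0.625, -0.001, 0.001], [-0.695, -0.001, 0.001]]
[0.5687 0.1917 0.0322] [-1.7  0.4  1.3]
```

```bash
python3 -m creep '{"delta_pos":[[0,-0.05,0.33],[0,-0.1,0.67],[0,-0.15,1.0],[0,-0.18,1.33],[0,-0.18,1.66],[0,-0.16,1.99],[0,-0.12,2.32],[0,-0.05,2.64],[0,0.04,2.96],[0,0.15,3.27]],"dr":[[-0.067,0,0],[-0.137,0,0],[-0.207,0,0],[-0.276,0,0],[-0.346,0,0],[-0.416,0,0],[-0.486,0,0],[-0.556,0,0],[-0.625,0,0],[-0.695,0,0]]}'; python3 rows.py l 15 252 256 260 263 265 266 268 270 272; python3 - <<'E'
from h import *
for n in('side','scene'):
    im=manip.get_image(n); u,v=proj(im,[.616,.17,.04])[0].astype(int); cv2.imwrite(f'pics/{n}4.png',cv2.resize(im['pixels'][v-50:v+50,u-65:u+65],None,fx=5,fy=5,interpolation=2))
E
```

```text
clock: 6.8
position: [0.5851, 0.163, 0.032]
ee_rot: [0.693, 0.134, 0.695, -0.135]
contact_force: [-1.6, 0.3, 0.8]
width: 0.0001
[[0.0, -0.04, 0.33], [0.0, -0.11, 0.65], [0.0, -0.16, 0.98], [0.0, -0.18, 1.23], [0.0, -0.19, 1.39], [0.0, -0.19, 1.47], [0.0, -0.19, 1.64], [0.0, -0.18, 1.8], [0.0, -0.17, 1.97]]
[[-0.07, -0.002, 0.002], [-0.14, -0.002, 0.001], [-0.209, -0.002, 0.001], [-0.262, -0.002, 0.001], [-0.297, -0.002, 0.001], [-0.314, -0.002, 0.001], [-0.349, -0.002, 0.001], [-0.384, -0.002, 0.001], [-0.419, -0.002, 0.001]]
[0.5851 0.163  0.032 ] [-1.6  0.3  0.8]
```

View pics/scene4.png

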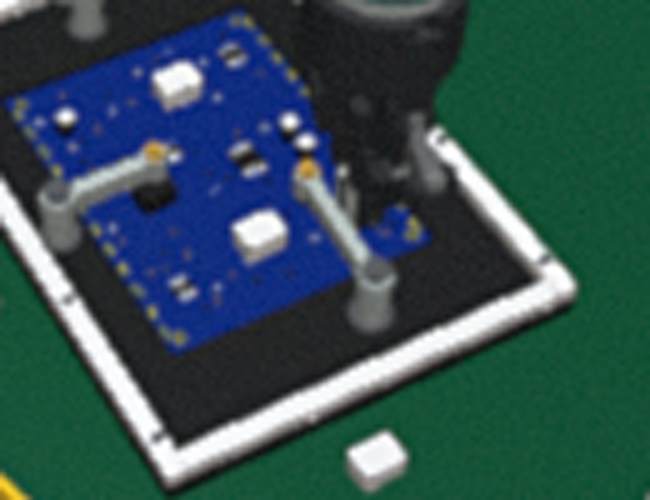

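The crop shows the left foot near (308,170), swinging toward the jack at (260,235). I go to about 269°, then measure the brass screw from the scene and side cameras.

```bash
python3 -m creep '{"delta_pos":[[0,-0.04,0.33],[0,-0.11,0.65],[0,-0.16,0.98],[0,-0.18,1.23],[0,-0.19,1.39],[0,-0.19,1.47],[0,-0.19,1.56],[0,-0.19,1.64],[0,-0.19,1.7],[0,-0.19,1.7]],"dr":[[-0.07,0,0],[-0.14,0,0],[-0.21,0,0],[-0.262,0,0],[-0.297,0,0],[-0.314,0,0],[-0.332,0,0],[-0.349,0,0],[-0.362,0,0],[-0.362,0,0]]}'; cat > foot.py <<'E'
import sys
from meas import *
post,jack=dict(l=((.6162,.1996),(.6192,.1294)),r=((.5726,-.0423),(.5724,.0278)))[sys.argv[1]]
g=float(sys.argv[2]); a=np.radians(g)
for n in ('scene','side','wrist'):
    im=manip.get_image(n); hsv=cv2.cvtColor(im['pixels'],cv2.COLOR_BGR2HSV); W=world(im)
    m=(hsv[...,0]>12)&(hsv[...,0]<35)&(hsv[...,1]>70)&(hsv[...,2]>90)&(W[...,2]>.044)&(W[...,2]<.06)
    k,l,s,c=cv2.connectedComponentsWithStats(m.astype(np.uint8))
    for i in range(1,k):
        p=plane(im,c[i],.050)
        if s[i,4]>5 and np.hypot(*(p[:2]-post))<.085:
            d=p[:2]-post; print(n,c[i].round(1),s[i,4],p.round(4),'r %.4f ang %.1f'%(np.hypot(*d),np.degrees(np.arctan2(d[1],d[0]))%360),'to jack %.1f mm'%(1e3*np.hypot(*(p[:2]-jack))))
E
python3 foot.py l 269; python3 rows.py l 15 270 272.4 274
```

```text
clock: 7.9
position: [0.601, 0.1552, 0.0321]
ee_rot: [0.707, 0.008, 0.707, -0.008]
contact_force: [-1.3, -1.1, -1.3]
width: 0.0002
scene [317.5 245.5] 12 [0.6172 0.1268 0.05  ] r 0.0728 ang 270.8 to jack 3.3 mm
side [274.6 177.1] 11 [0.6154 0.1246 0.05  ] r 0.0750 ang 269.4 to jack 6.1 mm
wrist [224.9 315.6] 21 [0.6116 0.1308 0.05  ] r 0.0689 ang 266.1 to jack 7.8 mm
[[0.02, -0.06, 0.02], [0.02, -0.12, 0.21], [0.02, -0.15, 0.34]]
[[-0.024, -0.0, 0.0], [-0.066, -0.0, 0.0], [-0.094, -0.0, 0.0]]
[0.6011 0.1552 0.0322] [-1.8  0.2 -2.2]
```

The foot stands at about 269°, and the jack is at 272.4°. I nudge by 0.21 cm, back off, lift and look.

```bash
python3 -m creep '{"delta_pos":[[0,-0.04,0.07],[0,-0.08,0.14],[0,-0.12,0.21],[0,-0.12,0.21],[0,-0.12,0],[0,-0.12,-0.5],[0,-0.12,-1.2],[0,-0.12,-2],[-2,-0.12,-2.4],[-4,-0.12,-2.4]],"dr":[[-0.022,0,0],[-0.044,0,0],[-0.066,0,0],[-0.066,0,0],[-0.066,0,0],[-0.066,0,0],[-0.066,0,0],[-0.066,0,0],[-0.066,0,0],[-0.066,0,0]]}'; python3 -m creep '{"delta_pos":[[-4,0,-2],[-8,0,-4],[-12,0,-6],[-14,0,-6],[-14,0,-6],[-14,0,-6]],"dr":[[0,0,0],[0,0,0],[0,0,0],[0,0,0],[0,0,0],[0,0,0]]}'; python3 foot.py l 272;python3 - <<'E'
from h import *
w=manip.get_image('wrist');cv2.imwrite('pics/w5.png',w['pixels'])
E
```

```text
clock: 9.05
position: [0.5751, 0.1546, 0.0721]
ee_rot: [0.706, -0.015, 0.708, 0.015]
contact_force: [-0.6, 0.1, 0.1]
width: 0.0001
clock: 9.65
position: [0.5168, 0.1521, 0.2123]
ee_rot: [0.707, -0.015, 0.707, 0.015]
contact_force: [-0.4, -0.5, -0.2]
width: -0.0
scene [316.5 246.5] 12 [0.6213 0.1272 0.05  ] r 0.0726 ang 274.1 to jack 3.1 mm
side [276.5 176.5] 12 [0.6204 0.1254 0.05  ] r 0.0743 ang 273.2 to jack 4.2 mm
```

View pics/w5.png

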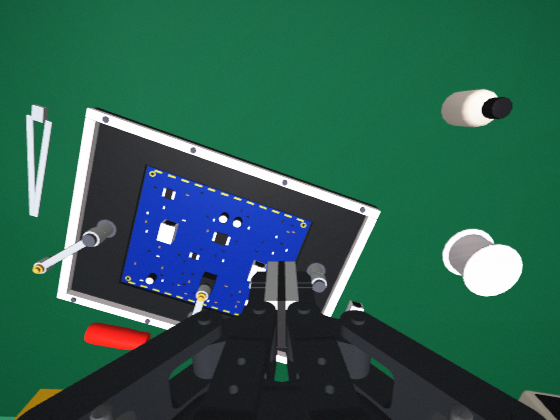

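The jack is partly hidden by the fingers, but scene and side both give 273–274° against 272.4° (3–4 mm, mostly radial bias). Now the right arm: I compute its standoff.

```bash
python3 rows.py r 30 -58.6; python3 -c "
from rig import manip;print(manip.get_state()['qpos'])"
```

```text
[[17.85, -25.03, 4.4]]
[[2.636, -0.001, 0.004]]
[0.5165 0.1519 0.2105] [-0.2  0.6  0.5]
[ 1.56880565e-01  2.35549332e-01  1.61440728e+00 -7.17165347e-05
  1.29491604e+00 -1.45601185e+00]
```

```bash
python3 -m creep '{"delta_pos":[[0,-2,0.4],[0,-4,0.8],[0,-7,1.2],[0,-10,1.6],[0,-13,2],[0,-16,2.5],[0,-19,3],[0,-22,3.6],[0,-24,4],[0,-25,4.4]],"dr":[[0.14,0,0],[0.28,0,0],[0.42,0,0],[0.56,0,0],[0.7,0,0],[0.84,0,0],[0.98,0,0],[1.12,0,0],[1.26,0,0],[1.4,0,0]]}'; python3 -m creep '{"delta_pos":[[0,0,0],[0,0,0],[0,0,0],[0,0,0],[0,0,0],[0,0,0],[0,0,0],[0,0,0],[0,0,0],[0,0,0]],"dr":[[0.14,0,0],[0.28,0,0],[0.42,0,0],[0.56,0,0],[0.7,0,0],[0.84,0,0],[0.98,0,0],[1.12,0,0],[1.236,0,0],[1.236,0,0]]}'; python3 rows.py r 30 -58.6; python3 - <<'E'
from meas import *
w=manip.get_image('wrist');cv2.imwrite('pics/w6.png',w['pixels'])
q=proj(w,[[.6192,.1294,.0235],[.6192,.1294,.052],[.5724,.0278,.0235],[.6082,-.1006,.052],[.6349,.0715,.052]]);print(q.round(0).tolist())
meas(w,[('ljack','j',q[0],.0235),('lfoot','f',q[1],.05),('rfoot','f',q[3],.05),('farfoot','f',q[4],.05)])
E
```

```text
clock: 10.85
position: [0.5717, -0.0979, 0.2106]
ee_rot: [0.548, 0.446, 0.549, -0.447]
contact_force: [-1.2, 0.1, -0.1]
width: -0.0001
clock: 11.85
position: [0.5715, -0.0958, 0.2109]
ee_rot: [-0.191, -0.68, -0.192, 0.681]
contact_force: [0.1, -0.3, -0.1]
width: 0.0002
[[17.89, 0.03, 0.09]]
[[-0.0, 0.002, 0.002]]
[ 0.5715 -0.0958  0.2109] [ 0.1 -0.3 -0.1]
[[100.0, 21.0], [82.0, 12.0], [179.0, 127.0], [307.0, 168.0], [153.0, 35.0]]
ljack [104.3  24.1] area 453 d 5.0 z 0.0244 -> [0.6191 0.1253 0.0235]
lfoot [84.8 11. ] area 144 d 3.6 z 0.0508 -> [0.6215 0.1286 0.05  ]
rfoot [308.8 168.2] area 81 d 1.5 z 0.0507 -> [ 0.6083 -0.1024  0.05  ]
farfoot [156.2  36. ] area 127 d 2.9 z 0.0507 -> [0.6355 0.0701 0.05  ]
```

View pics/w6.png

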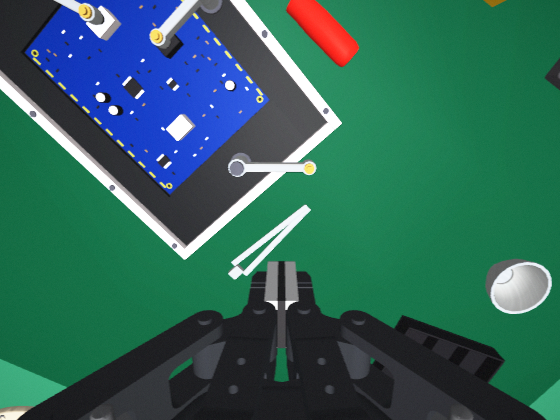

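The wrist view shows the left foot (85,11) over its jack (104,24) — 2.4 mm off in the world frame. The right arm lies level ahead of the fingers, post (237,168), foot (309,168). Descend and approach along −z.

```bash
python3 -m creep '{"delta_pos":[[3,0,0.1],[6,0,0.1],[9,0,0.1],[12,0,0.1],[14,0,0.1],[16,0,0.1],[17,0,0.1],[17.8,0,0.1],[17.8,0,0.1],[17.8,0,0.1]],"dr":[[0,0,0],[0,0,0],[0,0,0],[0,0,0],[0,0,0],[0,0,0],[0,0,0],[0,0,0],[0,0,0],[0,0,0]]}'; python3 -m creep '{"delta_pos":[[0,0,-0.3],[0,0,-0.6],[0,0,-0.8],[0,0,-1.0],[0,0,-1.1],[0,0,-1.2],[0,0,-1.3],[0,0,-1.4],[0,0,-1.45],[0,0,-1.5]],"dr":[[0,0,0],[0,0,0],[0,0,0],[0,0,0],[0,0,0],[0,0,0],[0,0,0],[0,0,0],[0,0,0],[0,0,0]]}'; python3 rows.py r 15 -56 -53 -50 -47 -44 -40 -36 -32 -28 -24
```

```text
clock: 12.9
position: [0.5715, -0.0965, 0.0349]
ee_rot: [0.192, 0.681, 0.191, -0.68]
contact_force: [0.1, 0.2, 0.1]
width: 0.0002
clock: 13.9
position: [0.5835, -0.0887, 0.0343]
ee_rot: [-0.191, -0.681, -0.191, 0.681]
contact_force: [-1.1, -1.8, 0.8]
width: 0.0001
[[0.23, 0.03, -0.19], [0.23, 0.09, -0.43], [0.23, 0.14, -0.67], [0.23, 0.18, -0.92], [0.23, 0.2, -1.17], [0.23, 0.21, -1.5], [0.23, 0.2, -1.83], [0.23, 0.16, -2.16], [0.23, 0.1, -2.48], [0.23, 0.02, -2.8]]
[[-0.046, 0.0, -0.0], [-0.098, 0.0, -0.0], [-0.15, 0.0, -0.0], [-0.203, 0.0, -0.0], [-0.255, 0.0, -0.0], [-0.325, 0.0, -0.0], [-0.395, 0.0, 0.0], [-0.464, 0.0, 0.0], [-0.534, 0.0, 0.0], [-0.604, 0.0, 0.0]]
[ 0.5835 -0.0887  0.0343] [-1.1 -1.8  0.8]
```

```bash
python3 -m creep '{"delta_pos":[[0.05,0.03,-0.19],[0.1,0.09,-0.43],[0.15,0.14,-0.67],[0.2,0.18,-0.92],[0.2,0.2,-1.17],[0.2,0.21,-1.5],[0.2,0.2,-1.83],[0.2,0.16,-2.16],[0.2,0.1,-2.48],[0.2,0.02,-2.8]],"dr":[[-0.046,0,0],[-0.1,0,0],[-0.15,0,0],[-0.2,0,0],[-0.255,0,0],[-0.325,0,0],[-0.395,0,0],[-0.465,0,0],[-0.535,0,0],[-0.605,0,0]]}'; python3 rows.py r 15 -20 -16 -12 -8 -4 0 4 8 12 16; python3 foot.py r -25
```

```text
clock: 14.9
position: [0.6072, -0.074, 0.0321]
ee_rot: [-0.386, -0.592, -0.387, 0.593]
contact_force: [-2.1, -0.3, -0.0]
width: -0.0001
[[0.01, 0.14, -0.3], [0.01, 0.22, -0.63], [0.01, 0.27, -0.95], [0.01, 0.29, -1.28], [0.01, 0.3, -1.62], [0.01, 0.28, -1.95], [0.01, 0.23, -2.27], [0.01, 0.17, -2.6], [0.01, 0.08, -2.92], [0.01, -0.03, -3.23]]
[[-0.066, 0.0, 0.001], [-0.136, 0.0, 0.001], [-0.206, 0.0, 0.001], [-0.275, 0.0, 0.001], [-0.345, 0.0, 0.001], [-0.415, 0.0, 0.001], [-0.485, 0.0, 0.001], [-0.555, 0.0, 0.001], [-0.625, -0.0, 0.001], [-0.694, -0.0, 0.001]]
[ 0.6072 -0.074   0.0321] [-2.1 -0.3 -0. ]
scene [258.1 211.1] 8 [ 0.6388 -0.0679  0.05  ] r 0.0710 ang 338.9 to jack 116.5 mm
side [309.7 231.4] 7 [ 0.6356 -0.073   0.05  ] r 0.0701 ang 334.0 to jack 119.0 mm
wrist [337.9 259.4] 427 [ 0.6384 -0.0652  0.05  ] r 0.0696 ang 340.8 to jack 114.1 mm
```

The right arm follows (foot about −22°). Continuing.

```bash
python3 -m creep '{"delta_pos":[[0,0.12,-0.3],[0,0.22,-0.63],[0,0.27,-0.95],[0,0.29,-1.28],[0,0.3,-1.62],[0,0.28,-1.95],[0,0.23,-2.27],[0,0.17,-2.6],[0,0.08,-2.92],[0,-0.03,-3.23]],"dr":[[-0.066,0,0],[-0.136,0,0],[-0.206,0,0],[-0.275,0,0],[-0.345,0,0],[-0.415,0,0],[-0.485,0,0],[-0.555,0,0],[-0.625,0,0],[-0.694,0,0]]}'; python3 rows.py r 15 20 24 28 32 36 40 44 48 52 56; python3 foot.py r 16
```

```text
clock: 16.05
position: [0.6207, -0.0449, 0.0323]
ee_rot: [0.565, 0.426, 0.564, -0.426]
contact_force: [-0.1, -2.1, 0.5]
width: 0.0
[[0.03, 0.04, -0.39], [0.03, 0.11, -0.71], [0.03, 0.16, -1.04], [0.03, 0.18, -1.37], [0.03, 0.18, -1.7], [0.03, 0.16, -2.03], [0.03, 0.12, -2.36], [0.03, 0.05, -2.68], [0.03, -0.04, -3.0], [0.03, -0.15, -3.31]]
[[-0.072, 0.001, -0.0], [-0.142, 0.001, -0.0], [-0.211, 0.001, -0.0], [-0.281, 0.001, -0.0], [-0.351, 0.001, -0.0], [-0.421, 0.001, -0.0], [-0.491, 0.001, -0.0], [-0.56, 0.001, -0.0], [-0.63, 0.001, 0.0], [-0.7, 0.001, 0.0]]
[ 0.6207 -0.0449  0.0323] [-0.1 -2.1  0.5]
scene [269.5 219.4] 11 [ 0.6387 -0.0237  0.05  ] r 0.0686 ang 15.8 to jack 83.9 mm
wrist [331.9 261.5] 427 [ 0.6381 -0.0199  0.05  ] r 0.0692 ang 18.9 to jack 81.2 mm
```

```bash
python3 -m creep '{"delta_pos":[[0,0.04,-0.36],[0,0.11,-0.7],[0,0.16,-1.04],[0,0.18,-1.37],[0,0.18,-1.7],[0,0.16,-2.03],[0,0.12,-2.36],[0,0.05,-2.68],[0,-0.04,-3.0],[0,-0.15,-3.31]],"dr":[[-0.072,0,0],[-0.142,0,0],[-0.211,0,0],[-0.281,0,0],[-0.351,0,0],[-0.421,0,0],[-0.491,0,0],[-0.56,0,0],[-0.63,0,0],[-0.7,0,0]]}'; python3 rows.py r 15 60 64 68 72 76 79 82 84 86 86; python3 foot.py r 56
```

```text
clock: 17.2
position: [0.611, -0.0134, 0.0325]
ee_rot: [0.677, 0.207, 0.675, -0.207]
contact_force: [1.1, -1.3, -0.1]
width: -0.0001
[[0.05, 0.05, -0.39], [0.05, 0.12, -0.71], [0.05, 0.17, -1.04], [0.05, 0.2, -1.37], [0.05, 0.2, -1.7], [0.05, 0.19, -1.95], [0.05, 0.16, -2.2], [0.05, 0.14, -2.36], [0.05, 0.1, -2.52], [0.05, 0.1, -2.52]]
[[-0.071, 0.002, -0.001], [-0.141, 0.002, -0.001], [-0.21, 0.002, -0.001], [-0.28, 0.002, -0.0], [-0.35, 0.002, -0.0], [-0.402, 0.002, -0.0], [-0.455, 0.002, -0.0], [-0.49, 0.002, -0.0], [-0.525, 0.002, -0.0], [-0.525, 0.002, -0.0]]
[ 0.611  -0.0134  0.0325] [ 1.1 -1.3 -0.1]
scene [286.5 221. ] 10 [0.6114 0.0128 0.05  ] r 0.0674 ang 54.8 to jack 41.8 mm
wrist [330.  263.2] 417 [0.6097 0.0159 0.05  ] r 0.0690 ang 57.4 to jack 39.2 mm
```

```bash
python3 -m creep '{"delta_pos":[[0,0.05,-0.36],[0,0.12,-0.7],[0,0.17,-1.04],[0,0.2,-1.37],[0,0.2,-1.7],[0,0.19,-1.95],[0,0.16,-2.2],[0,0.14,-2.36],[0,0.1,-2.52],[0,0.1,-2.52]],"dr":[[-0.071,0,0],[-0.141,0,0],[-0.21,0,0],[-0.28,0,0],[-0.35,0,0],[-0.402,0,0],[-0.455,0,0],[-0.49,0,0],[-0.525,0,0],[-0.525,0,0]]}'; python3 rows.py r 15 88 89 90.2; python3 foot.py r 86
```

```text
clock: 18.35
position: [0.5904, 0.002, 0.0325]
ee_rot: [0.707, 0.026, 0.706, -0.025]
contact_force: [0.7, -0.8, 1.0]
width: -0.0
[[0.05, 0.01, -0.12], [0.05, 0.03, -0.2], [0.05, 0.05, -0.3]]
[[-0.037, 0.001, -0.0], [-0.055, 0.001, -0.0], [-0.076, 0.001, -0.0]]
[0.5904 0.002  0.0325] [ 0.7 -0.8  1. ]
scene [298.7 216.7] 10 [0.5777 0.0248 0.05  ] r 0.0673 ang 85.7 to jack 6.0 mm
side [270.9 208.4] 14 [0.5756 0.0219 0.05  ] r 0.0642 ang 87.4 to jack 6.7 mm
wrist [330.4 264.4] 411 [0.5769 0.0267 0.05  ] r 0.0692 ang 86.5 to jack 4.6 mm
```

Now 86.5°, aiming for 90.2°: nudge 0.3 cm, back off along +z, lift and look from above.

```bash
python3 -m creep '{"delta_pos":[[0,0.02,-0.1],[0,0.03,-0.2],[0,0.05,-0.3],[0,0.05,-0.3],[0,0.05,0],[0,0.05,0.5],[0,0.05,1.2],[0,0.05,2],[-2,0.05,2],[-4,0.05,2]],"dr":[[-0.025,0,0],[-0.05,0,0],[-0.076,0,0],[-0.076,0,0],[-0.076,0,0],[-0.076,0,0],[-0.076,0,0],[-0.076,0,0],[-0.076,0,0],[-0.076,0,0]]}'; python3 -m creep '{"delta_pos":[[-4,-1,1],[-8,-3,2],[-12,-5,3],[-15,-7,4],[-18,-9,5],[-20,-9,5],[-20,-9,5],[-20,-9,5]],"dr":[[0,0,0],[0,0,0],[0,0,0],[0,0,0],[0,0,0],[0,0,0],[0,0,0],[0,0,0]]}'; python3 foot.py r 90; python3 foot.py l 272; python3 - <<'E'
from meas import *
w=manip.get_image('wrist');cv2.imwrite('pics/w7.png',w['pixels'])
q=proj(w,[[.6192,.1294,.0235],[.6192,.1294,.052],[.5724,.0278,.0235],[.5724,.0278,.052],[.6349,.0715,.052]]);print(q.round(0).tolist())
E
```

```text
clock: 19.5
position: [0.6101, 0.0009, 0.0719]
ee_rot: [0.706, -0.002, 0.708, 0.002]
contact_force: [-0.2, 0.0, 0.3]
width: 0.0003
clock: 20.3
position: [0.6603, -0.0885, 0.2717]
ee_rot: [0.707, -0.002, 0.707, 0.002]
contact_force: [-0.4, -0.1, -0.6]
width: -0.0002
scene [300.1 215.7] 9 [0.5723 0.0249 0.05  ] r 0.0672 ang 90.3 to jack 2.9 mm
side [268.6 208.6] 13 [0.5704 0.0226 0.05  ] r 0.0649 ang 91.9 to jack 5.6 mm
wrist [385.6 103.9] 74 [0.5718 0.0269 0.05  ] r 0.0692 ang 90.6 to jack 1.0 mm
scene [316.5 246.5] 12 [0.6213 0.1272 0.05  ] r 0.0726 ang 274.1 to jack 3.1 mm
side [276.5 176.5] 12 [0.6204 0.1254 0.05  ] r 0.0743 ang 273.2 to jack 4.2 mm
wrist [470.7 150.2] 71 [0.621  0.1288 0.05  ] r 0.0710 ang 273.9 to jack 1.9 mm
[[459.0, 146.0], [473.0, 149.0], [379.0, 104.0], [387.0, 104.0], [419.0, 162.0]]
```

View pics/w7.png

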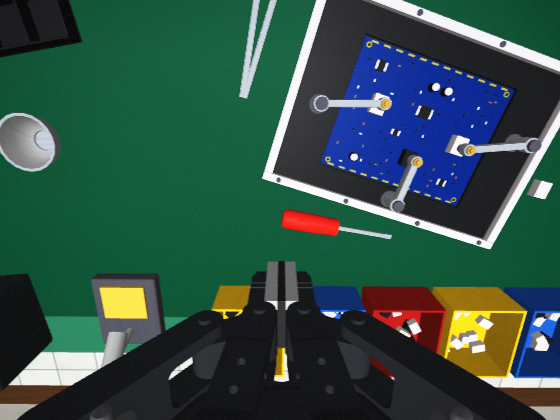

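Both feet stand over their jacks: right (386,104) at 1.0 mm, left (471,150) at 1.9 mm. The far foot at (417,162) is still on the relay, everything else is in place and the hand is clear.

```bash
python3 -c "
from rig import manip; print(manip.sign_off())"
```

```text
the job is handed in; nothing more can be done
None
```

I pushed both hold-down arms round with the shut fingertips, keeping the side of the fingertip flat against the bar. The left arm turned about 134° and the right about 149°. I then lifted the hand clear and handed the job in at about 20 s of the 61 s allowed.

| Check after release | Left foot to jack | Right foot to jack |
|---|---|---|
| Wrist camera (near-overhead) | 1.9 mm | 1.0 mm |
| Scene camera | 3.1 mm | 2.9 mm |
| Side camera | 4.2 mm | 5.6 mm |

- **Disagreement:** the three cameras differ by up to about 5 mm. Most of that lies along the bar, where the fixed cameras see each foot's screw as only about ten pixels. All readings are inside the 8 mm limit. I trust the wrist view most, because its post-to-foot distance came out closest to the given 70 mm.
- **Far arm:** in the last picture its foot still stands over the relay. I judged this by eye there. A reading taken after the left push put it within about 2 mm of where it started.
- **Forces:** the outside force on the tool, read at the end of each move, stayed around 3 N or less. I did not record the peaks during the moves.
- **Pallet and bench items:** I saw no shift of the pallet or of anything else in view, but I did not re-measure their positions. The flux bottle and solder reel were out of the last view, and I did not look at them again after the left push.

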